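# Snap the lid onto a chip carrier

### The job

Close the chip carrier: take the black lid by its orange handle from its rest, set it squarely into the open tub on the sprung cradle, then press it straight down until both yellow clip arms have snapped under the tub's edge. The chips are delicate, so do not slam the lid on and never press harder than about 25 N, and leave the other things on the bench alone.

Things in the scene. Friction and masses are not known exactly. Their poses are not given: they have to be found in the camera images.
- lid_grip (a point): Centre of the lid's orange handle bar: 56 mm long (x), 14 wide (y, grasp across it), 28 tall; 14 mm below the bar's top, 19 above the underside of the black lid plate (114 x 84 x 5). x runs from clip to clip, z up. Eight round-ended guide pins reach 14 mm below the plate, two yellow clip arms 11 mm. About 0.18 kg, loose on lid_rest. Fits the tub either way round (half a turn).
- tub_rim (a point): Centre of the mouth of the black tub, at rim-top height; tub 110 mm long (x), 80 wide (y), 42 deep, on a sprung cradle. Pins enter with 1.2 mm to spare per side. The unpressed lid rests with its hooks on the yellow sloping end edges, lid_grip about 27 mm above this point; fully home the plate lies flat on the rim, lid_grip 19 mm above it. Lid x lies along this x.
- tub (a joint): Sink of the sprung cradle under the tub: 0 at rest, hard stop at 0.014 m. Snapping the lid takes a push of roughly 12 to 20 N on the handle (friction varies), during which the tub sinks several mm, so the lid must travel that much beyond the home height measured before pressing; at the snap the push suddenly drops by some 5 N. The tub springs back up when let go.
- hook_a (a point): Middle of the hook bead (4 mm thick, 28 mm long along y) at the foot of the yellow clip arm on the lid's -x end, 58 mm from the lid's centre, 9 mm below the plate's underside. Snapped when it is about 9 mm below the tub's rim top.
- hook_b (a point): The same on the lid's +x end.
- lid_rest: White block 66 x 42 mm (x, y), top 32 mm above the bench, on an aluminium foot 100 x 70 mm: the lid starts on it. Origin at the centre of its underside. Fixed.
- cradle: Aluminium base plate 150 x 110 x 6 mm (x, y, z) of the sprung cradle, with the tub above it. Origin at the centre of its underside, z up. Fixed.
- vial: Bystander: amber jar, 36 mm across, 55 mm tall, origin under its centre.
- chip_case: Bystander: flat blue and white case 60 x 60 x 17 mm, origin under its centre.
- frame_ring: Bystander: steel ring lying flat, 100 mm across, 6 mm high, origin under its centre.
- driver: Bystander: screwdriver with green handle, 160 mm long, lying flat between the robot and the work.

How it is judged:
On the way:
1. the lid is set squarely into the tub, its clips resting on the edge and not yet snapped (horizontal distance between lid_grip and tub_rim below 0.006 m and z of hook_a in the frame of tub_rim between -0.0055 and 0.004 m and z of hook_b in the frame of tub_rim between -0.0055 and 0.004 m), for 0.1 s.
At the end, for the whole second after the job is handed in: Both hooks lie at least 6.8 mm below the tub's rim top (snapped under the edge), the lid is flat on the rim (handle centre less than 21 mm above the rim, within 4 mm of the middle, less than 0.04 rad out of level with it), and the cradle has sprung back up to within 3 mm (z of each of hook_a, hook_b in the frame of tub_rim below -0.0068 m and z of lid_grip in the frame of tub_rim below 0.021 m and horizontal distance between lid_grip and tub_rim below 0.004 m and angle between the z axis of lid_grip and the z axis of tub_rim, either way round below 0.04 rad and value of joint tub below 0.003 m); the robot touches nothing.
It fails at once if the lid was pressed too hard: the sprung cradle went down more than 12.5 mm (about 28 N) (value of joint tub above 0.0125 m).
It fails at once if a bystander on the bench was moved more than 20 mm (distance of any of vial, chip_case, frame_ring, driver from where it was at the start of the episode above 0.02 m).
It also fails if it takes over 51 s, if anything falls off the work surface, if the arm or the gripper's body presses on something with over 40 N, if the wrist force passes 120 N, or if a joint passes its speed limit or range.

### The arm

A 7-joint arm with a two-finger parallel gripper is mounted at the origin on the work surface. World frame = base frame: x ahead of the robot, y to its left, z up, the work surface at z = 0. Lengths are in m, angles in rad, forces in N, time in s.
With the tool pointing down it reaches from about 0.425 to 0.825 m from the base axis. Payload 3.6 kg.
Tool frame: the origin (TCP) lies at the very end of the fingers, on their centre line; the grasp point (between the pads) lies pinch_z behind it (pinch_z is the distance from the TCP to the grasp point, in m); z points along the fingers, y is the direction in which the jaws open and shut (so a half turn about z gives the same grasp; the last joint's range is limited). The gripper opens to 85 mm and grips with 20 to 120 N. Pads are 22 mm wide; open, the fingers measure 114 mm over their backs; the gripper's body (76 mm by 85 mm) begins 54 mm behind the grasp point. The pads swing forward as they close: fully open they stand 13 mm farther back than shut.
Start: joints at [1.236, 0.615, -0.013, 1.423, 0.008, 1.103, -0.04], TCP at [0.198, -0.619, 0.231] pointing down, gripper open.
Joint ranges: [-3.12, 3.12], [-0.3, 2.06], [-1.34, 1.32], [0.26, 2.42], [-1.36, 4.5], [0.01, 1.98], [-2.84, 2.84]. Speed limits (rad/s): [2.79, 2.79, 3.14, 3.14, 3.14, 3.14, 3.14].

### API

Orientations are given as a unit quaternion [x, y, z, w].
In Python, from workcell import * gives the robot as it stands.
- The arm moves only by the shell command python3 -m inch 'ROWS'. ROWS is JSON, a list of rows, each a list of 3 entries, a list of its own where there are three numbers: the closure in counts, from 0 (fully open) to 255 (shut), then the shift along the tool's x, y, z in mm, then the turn, a rotation vector about the tool's x, y, z in rad. In form: [[fingers, [dx, dy, dz], [ax, ay, az]], ...]. A call has 1 to 5 rows; each row shifts and turns the commanded pose from where the row before left it, along the tool's axes as they then stand; what a row does not reach is not made up. A row lasts 1/10 s, in which the tool goes at most 50 mm and 8.59 degrees, less where a joint would pass 70% of its speed; a pose out of reach is approached as far as the arm can. A call with a gripper value outside its range is refused whole. The fingers move at their own pace and stop on an object; the grip force is fixed at half the most. Time passes only in rows, so rows that do not move let the fingers close. It gives the time, the measured TCP pose, the force and the opening at its end, in the units of the state.
- get_state(): the state, without advancing time (a new reading comes with each control period).
- get_image(name): name is "side" or "top" or "wrist"; returns a dict with "frame" (400x640x3 uint8, red, green, blue), "range_z" (400x640 float32, m along the optical axis (not along the pixel's ray), 0 where there is no reading), "fov_y" (degrees; the focal length in pixels is half the picture's height over the tangent of half this angle, whatever the lens; pixels are square), "cx", "cy" (the principal point, pixels), "R" (3x3) and "t" (3): a world point X has camera coordinates R X + t. Camera axes: x right, y down, z forward; pixel columns grow to the right and rows downward; lengths in m; the calibration is good to about 2 mm. A picture is of the moment at which its call begins.
- job_done(): hands the job in, once; it reports no verdict.
Trained networks look in a picture, given as the dict that the camera call returned (one of the last four; its "shot" number tells which), for a name from the list of things; names that differ only in an ending like _2 or _b are one class to them, and where a whole thing is asked for, a point or a joint stands for the part that bears it (a point fixed in the world has none). Each returns a list of dicts, best first, with "conf" (0 to 1); they miss things now and then, are a little off and sometimes report something else, mostly with a low value. They report only what shows in the picture. A call takes as long as a camera call.
- look_for(picture, label): "centre" ([x, y, z] in m, in world coordinates, good to about 4 mm: the middle of the surface that is visible of it).
- trace(picture, label): "pixels" (400x640 bool, what is visible of it).
- tip_of(picture, label): "centre" ([x, y, z] in m, in world coordinates, good to about 4 mm: a listed point, or the origin of a listed thing).
The state is a dict: "t": time; "qpos": joint angles; "qvel": joint speeds; "joint_efforts": joint torques, N m; "position": TCP position; "orientation": TCP orientation; "ft_force": force on the tool from outside, world axes, zero at the start; "wrist_torque": the same for the moment, N m; "gripper_width": finger opening in m.
Only numpy, scipy, OpenCV 4.12 (cv2) and the standard library are available. Lean on these libraries where they do the work, as an engineer would, in place of code of your own. Each camera call takes 0.05 s, during which the arm holds its last target. There are 200 camera calls.

## Working session

There is one attempt and no reset: what is moved stays moved. The work goes in short steps, Python scripts to look and compute and a shell command to move; the robot and the scene stay as the last step left them, time stands still between calls to the robot, and variables do not carry over. Pictures are saved under pics/ and viewed, on a budget of 10 in all, crops included, one or two more only if the job needs it, and the job is handed in when it is done.

```bash
ls; mkdir -p pics; cat > h.py <<'E'
from workcell import *
import numpy as np, cv2
from scipy.spatial.transform import Rotation as Ro
def cloud(p):
    f=200/np.tan(np.radians(p["fov_y"])/2); z=p["range_z"]; v,u=np.mgrid[:400,:640]
    c=np.stack([(u-p["cx"])*z/f,(v-p["cy"])*z/f,z],-1)
    return (c-p["t"])@p["R"]
def save(p,n): cv2.imwrite("pics/"+n,p["frame"][...,::-1])
E
python3 - <<'E'
from h import *
s=get_state();print(s)
for n in("top","side"):
    p=get_image(n);save(p,n+"0.png");print(n,p["R"],p["t"])
    for l in("lid_grip","tub_rim","hook_a","lid_rest","cradle","vial","chip_case","frame_ring","driver"):
        print(l,[(np.round(d["centre"],3),round(d["conf"],2)) for d in tip_of(p,l)[:3]])
E
```

```text
pics
{'t': 0.0, 'qpos': array([ 1.23550068,  0.61596228, -0.01262062,  1.42489558,  0.00808231,
        1.10339176, -0.04039445]), 'qvel': array([-1.81286144e-03, -4.57380620e-04, -8.27533938e-05,  1.49007921e-04,
        6.88228385e-04,  9.60501126e-04,  1.67584960e-05]), 'joint_efforts': array([ 6.76558520e-04, -4.69205475e+01,  2.59320159e-01, -1.71028358e+01,
        1.00210507e-02,  9.72977083e-03, -1.90470082e-06]), 'position': array([ 0.19732667, -0.61852457,  0.23011127]), 'orientation': array([ 9.88098283e-01,  1.53818344e-01, -2.10310292e-04, -1.28657953e-03]), 'ft_force': array([-0.49991026, -0.65771825, -0.81376906]), 'wrist_torque': array([-0.00389083, -0.05281544,  0.03163795]), 'gripper_width': 0.08559296972096195}
top [[-0.00980195 -0.99973191  0.02097697]
 [-0.99159494  0.00701141 -0.12919098]
 [ 0.12900926 -0.02206698 -0.99139783]] [0.02314516 0.60100676 0.9635646 ]
lid_grip [(array([0.565, 0.155, 0.058]), 0.9)]
tub_rim [(array([ 0.502, -0.14 ,  0.062]), 0.65)]
hook_a [(array([0.624, 0.151, 0.022]), 0.6), (array([0.507, 0.15 , 0.02 ]), 0.53)]
lid_rest [(array([ 0.45
[... 336 characters left out ...]
 -0.48185574  0.01766673]
 [-0.35804863 -0.67464229 -0.64549125]
 [ 0.32295239  0.55917155 -0.76356331]] [-0.49615233  0.25955511  0.66388749]
lid_grip [(array([0.561, 0.154, 0.049]), 0.92)]
tub_rim [(array([ 0.502, -0.144,  0.067]), 0.95)]
hook_a [(array([0.624, 0.147, 0.025]), 0.46), (array([0.508, 0.153, 0.024]), 0.44)]
lid_rest [(array([ 0.567,  0.142, -0.   ]), 0.6)]
cradle [(array([ 0.502, -0.145,  0.006]), 0.84)]
vial [(array([ 0.454, -0.007, -0.003]), 0.79)]
chip_case [(array([ 0.788, -0.018,  0.001]), 0.93)]
frame_ring [(array([ 0.759,  0.239, -0.001]), 0.77), (array([0.564, 0.156, 0.053]), 0.56)]
driver [(array([0.385, 0.011, 0.002]), 0.97), (array([ 0.457, -0.006, -0.005]), 0.57)]
```

```bash
python3 - <<'E'
from h import *
import workcell;print([n for n in dir(workcell) if not n.startswith('_')]); print(getattr(workcell,'pinch_z',None))
for n in("top","side"):
    p=get_image(n);C=cloud(p)
    for l in("lid_grip","tub_rim"):
        m=trace(p,l)
        if not m: print(n,l,"none");continue
        P=C[m[0]["pixels"]&(p["range_z"]>0)];print(n,l,len(P),P.min(0).round(3),P.max(0).round(3),np.percentile(P,[5,50,95],axis=0).round(3).tolist())
    hsv=cv2.cvtColor(p["frame"],cv2.COLOR_RGB2HSV)
    for nm,c,box in(("lidplate",(0.565,.155),.09),("tub",(.502,-.142),.09)):
        b=(abs(C[...,0]-c[0])<box)&(abs(C[...,1]-c[1])<box)&(p["range_z"]>0)
        z=C[b][:,2];print(n,nm,"zhist",[(round(e,3),int(k)) for k,e in zip(*np.histogram(z,bins=np.arange(0,.1,.005)))])
        o=b&(hsv[...,1]>150)&(hsv[...,2]>100)
        for a,(lo,hi) in dict(orange=(5,19),yellow=(20,35)).items():
            P=C[o&(hsv[...,0]>=lo)&(hsv[...,0]<=hi)]
            if len(P)>20:
                r=cv2.minAreaRect((P[:,:2]*1000).astype(np.float32));print(n,nm,a,len(P),P.mean(0).round(4),P[:,2].max().round(3),r)
E
```

```text
['Unreachable', 'get_image', 'get_state', 'job_done', 'look_for', 'pinch_z', 'tip_of', 'trace']
0.0187
top lid_grip 1924 [ 0.503  0.106 -0.004] [0.63  0.198 0.071] [[0.512, 0.11, 0.034], [0.566, 0.147, 0.037], [0.62, 0.186, 0.064]]
top tub_rim 2037 [ 0.442 -0.2   -0.003] [ 0.57  -0.09   0.069] [[0.451, -0.184, 0.025], [0.504, -0.144, 0.04], [0.555, -0.101, 0.064]]
top lidplate zhist [(np.float64(0.0), 1669), (np.float64(0.005), 9), (np.float64(0.01), 0), (np.float64(0.015), 0), (np.float64(0.02), 0), (np.float64(0.025), 7), (np.float64(0.03), 240), (np.float64(0.035), 1220), (np.float64(0.04), 220), (np.float64(0.045), 41), (np.float64(0.05), 2), (np.float64(0.055), 8), (np.float64(0.06), 92), (np.float64(0.065), 68), (np.float64(0.07), 1), (np.float64(0.075), 0), (np.float64(0.08), 0), (np.float64(0.085), 0), (np.float64(0.09), 0)]
top lidplate orange 150 [0.5663 0.1495 0.0643] 0.071 ((567.179443359375, 148.49122619628906), (56.05705261230469, 16.674510955810547), 4.172726154327393)
top lidplate yellow 44 [0.5525 0.1505 0.0434] 0.047 ((566.4085083007812, 149.75634765625), (25.383819
[... 1520 characters left out ...]
, (156.4503173828125, 58.05887985229492), 14.385370254516602)
side tub zhist [(np.float64(0.0), 1823), (np.float64(0.005), 1007), (np.float64(0.01), 20), (np.float64(0.015), 4), (np.float64(0.02), 41), (np.float64(0.025), 81), (np.float64(0.03), 121), (np.float64(0.035), 1040), (np.float64(0.04), 606), (np.float64(0.045), 120), (np.float64(0.05), 129), (np.float64(0.055), 200), (np.float64(0.06), 478), (np.float64(0.065), 43), (np.float64(0.07), 0), (np.float64(0.075), 0), (np.float64(0.08), 0), (np.float64(0.085), 0), (np.float64(0.09), 0)]
side tub yellow 53 [ 0.4473 -0.1554  0.063 ] 0.065 ((447.59521484375, -155.31973266601562), (3.7102293968200684, 52.67644119262695), 14.891233444213867)
```

View pics/top0.png

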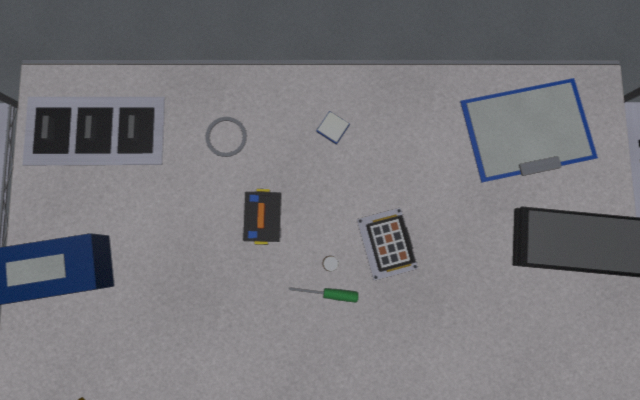

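View pics/side0.png

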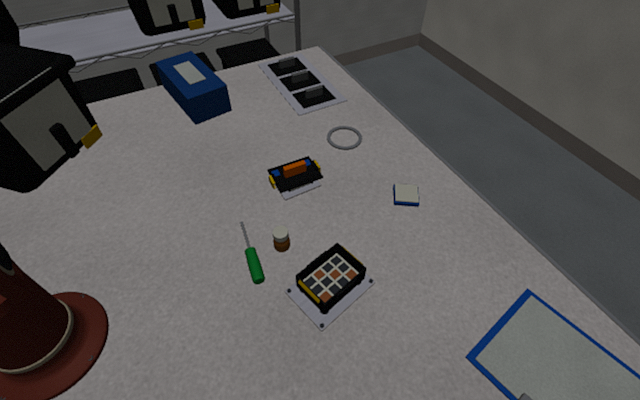

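Top: lid centre at (262,216), yaw about +4°. The tub is at (391,243), yaw about +15°, with the vial at (330,263) and the driver at (330,294). The side view agrees, with the lid on its rest at (295,175) and the tub at (331,275). Next I move above the tub for a wrist look.

```bash
python3 -m inch '[[0,[31,-26,0],[0,0,0]],[0,[31,-26,0],[0,0,0]],[0,[31,-26,0],[0,0,0]],[0,[31,-26,0],[0,0,0]],[0,[31,-26,0],[0,0,0]]]'; python3 -m inch '[[0,[31,-26,0],[0,0,0]],[0,[31,-26,0],[0,0,0]],[0,[31,-26,0],[0,0,0]],[0,[31,-26,0],[0,0,0]],[0,[31,-26,0],[0,0,0]]]'; python3 -m inch '[[0,[31,-26,0],[0,0,0]],[0,[31,-26,0],[0,0,0]],[0,[31,-26,0],[0,0,0]],[0,[31,-26,0],[0,0,0]],[0,[0,0,0],[0,0,0]]]'
cat >> h.py <<'E'
def tool():
    s=get_state();R=Ro.from_quat(s["orientation"]).as_matrix();return s,R,np.degrees(np.arctan2(R[1,0],R[0,0]))
E
python3 - <<'E'
from h import *
s,R,y=tool();print(s["position"],y,R.round(3).tolist())
p=get_image("wrist");save(p,"w1.png");C=cloud(p)
cw=-p["R"].T@p["t"];print("cam in tool",R.T@(cw-s["position"]))
for l in("tub_rim","cradle"):print(l,[(np.round(d["centre"],4),d["conf"]) for d in tip_of(p,l)])
b=(np.hypot(C[...,0]-.502,C[...,1]+.142)<.09)&(p["range_z"]>0)
P=C[b&(C[...,2]>.055)&(C[...,2]<.075)];print(len(P),P.min(0),P.max(0),np.median(P[:,2]),cv2.minAreaRect((P[:,:2]*1000).astype(np.float32)))
E
```

```text
t: 1.8
position: [0.3065, -0.4469, 0.2315]
orientation: [0.988, 0.154, 0.0, 0.0]
ft_force: [0.7, -0.4, 0.0]
gripper_width: 0.0855
t: 2.3
position: [0.4147, -0.276, 0.2317]
orientation: [0.988, 0.154, 0.0, 0.0]
ft_force: [0.4, 0.1, 0.6]
gripper_width: 0.0854
t: 2.8
position: [0.5039, -0.1331, 0.2317]
orientation: [0.987, 0.16, 0.002, -0.002]
ft_force: [-0.1, -0.6, 0.5]
gripper_width: 0.0849
[ 0.50393874 -0.13305856  0.2316674 ] 18.372124952954017 [[0.949, 0.315, 0.004], [0.315, -0.949, 0.005], [0.005, -0.003, -1.0]]
cam in tool [ 0.07892755 -0.00040918 -0.14236813]
tub_rim [(array([ 0.4988, -0.144 ,  0.0634]), 0.61)]
cradle [(array([ 0.4999, -0.1395, -0.0005]), 0.68)]
1810 [ 0.43812223 -0.19377331  0.05500754] [ 0.56490377 -0.08939235  0.06560302] 0.06307330271435213 ((501.22723388671875, -141.8874053955078), (119.04320526123047, 86.09881591796875), 14.494094848632812)
```

View pics/w1.png

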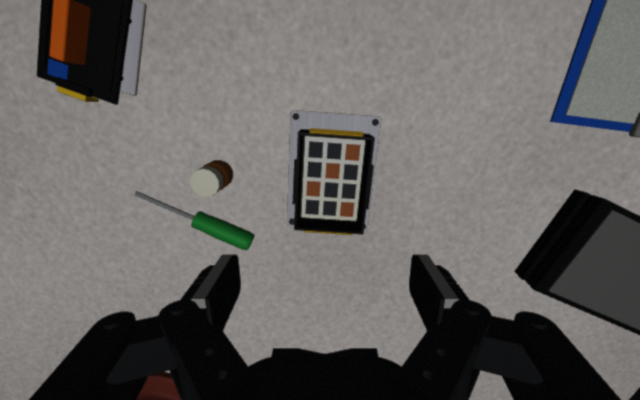

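Wrist view: tub at (333,182), clear, giving centre (0.501,-0.142), rim z 0.063 and yaw 14.5°. The lid is at top left. Next, over to the lid.

```bash
python3 -m inch '[[0,[21,-35,0],[0,0,0]],[0,[21,-35,0],[0,0,0]],[0,[21,-35,0],[0,0,0]],[0,[21,-35,0],[0,0,0]],[0,[21,-35,0],[0,0,0]]]'; python3 -m inch '[[0,[21,-35,0],[0,0,0]],[0,[21,-35,0],[0,0,0]],[0,[0,0,20],[0,0,0.124]],[0,[0,0,20],[0,0,0.12]],[0,[0,0,0],[0,0,0]]]'
python3 - <<'E'
from h import *
s,R,y=tool();print(s["position"],y,s["qvel"].round(3))
p=get_image("wrist");save(p,"w2.png");C=cloud(p)
for l in("lid_grip","hook_a"):print(l,[(np.round(d["centre"],4),d["conf"]) for d in tip_of(p,l)])
b=(np.hypot(C[...,0]-.566,C[...,1]-.15)<.09)&(p["range_z"]>0)
def rect(m,n):
    m=cv2.morphologyEx(m.astype(np.uint8),cv2.MORPH_OPEN,np.ones((3,3)))>0
    P=C[m];print(n,len(P),np.median(P[:,2]),P.min(0),P.max(0),cv2.minAreaRect((P[:,:2]*1000).astype(np.float32)))
rect(b&(C[...,2]>.055),"handle");rect(b&(C[...,2]>.03)&(C[...,2]<.045),"plate")
E
```

```text
t: 3.45
position: [0.5474, 0.0571, 0.2315]
orientation: [0.988, 0.152, 0.0, 0.001]
ft_force: [1.0, -0.7, -0.3]
gripper_width: 0.0858
t: 3.95
position: [0.5642, 0.1351, 0.1887]
orientation: [1.0, 0.031, -0.003, 0.002]
ft_force: [-0.7, 0.2, -0.1]
gripper_width: 0.0853
[0.56418461 0.13508    0.18869717] 3.575992944382528 [ 0.02  -0.034 -0.021 -0.05   0.009  0.03   0.075]
lid_grip [(array([0.5679, 0.1523, 0.0525]), 0.84), (array([ 0.4997, -0.1437,  0.0634]), 0.26)]
hook_a [(array([0.6238, 0.1477, 0.0247]), 0.79), (array([0.5082, 0.1524, 0.0221]), 0.68)]
handle 41324 0.26392935703562903 [0.53713214 0.06170448 0.05533408] [0.59295449 0.21052819 0.28548984] ((568.7261352539062, 134.89199829101562), (56.044124603271484, 147.63604736328125), 13.759726524353027)
plate 8242 0.03707669808873665 [0.50112776 0.10682525 0.03019152] [0.62853464 0.19307581 0.04494669] ((564.814453125, 150.15773010253906), (84.20897674560547, 126.94337463378906), 88.44139099121094)
```

View pics/w2.png

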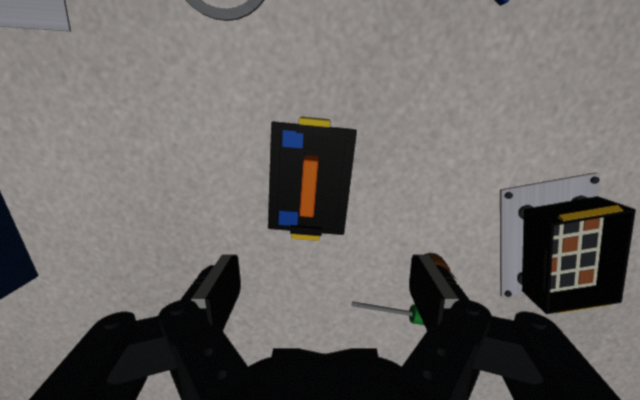

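Lid plate at (312,178) with the orange handle at (309,188). The hooks and plate edges give yaw near -2°, not +4°. I'll take the handle rect with a height cap.

```bash
python3 - <<'E'
from h import *
s,R,y=tool();print(s["position"],y)
p=get_image("wrist");C=cloud(p);hsv=cv2.cvtColor(p["frame"],cv2.COLOR_RGB2HSV)
b=(np.hypot(C[...,0]-.566,C[...,1]-.15)<.05)&(p["range_z"]>0)
o=(C[...,2]>.058)&(C[...,2]<.075)&b;P=C[o]
print(len(P),np.median(P[:,2]),cv2.minAreaRect((P[:,:2]*1000).astype(np.float32)),P[:,:2].mean(0))
c=np.cov(P[:,:2].T);w,v=np.linalg.eigh(c);print("yaw",np.degrees(np.arctan2(v[1,1],v[0,1])))
t=np.array([.0,.0,0]);t[:2]=P[:,:2].mean(0);t[2]=.045
print("to go tool mm",R.T@(t-s["position"])*1000)
E
```

```text
[0.56674877 0.13620762 0.19227388] 3.7018407912515103
823 0.06467657981316284 ((564.7695922851562, 150.14306640625), (13.95738697052002, 56.04652786254883), 88.33364868164062) [0.56638259 0.15005592]
yaw 178.34409061607448
to go tool mm [  0.30698936 -13.88044454 147.27098929]
```

```bash
python3 -m inch '[[0,[-1,-14,10],[0,0,0.093]],[0,[0,0,30],[0,0,0]],[0,[0,0,30],[0,0,0]],[0,[0,0,30],[0,0,0]],[0,[0,0,20],[0,0,0]]]'; python3 -m inch '[[0,[0,0,15],[0,0,0]],[0,[0,0,8],[0,0,0]],[0,[0,0,0],[0,0,0]],[0,[0,0,0],[0,0,0]]]'
python3 - <<'E'
from h import *
s,R,y=tool();print(s["position"],y,R.T@(np.array([.5647,.1501,.041])-s["position"])*1000,s["ft_force"])
E
```

```text
t: 4.65
position: [0.5642, 0.1509, 0.0707]
orientation: [1.0, -0.014, 0.0, -0.0]
ft_force: [-0.0, -0.4, 0.1]
gripper_width: 0.0853
t: 5.05
position: [0.565, 0.1515, 0.0494]
orientation: [1.0, -0.014, 0.001, -0.0]
ft_force: [0.2, -0.2, -0.3]
gripper_width: 0.0856
[0.56503366 0.15150614 0.04942506] -1.619560452394097 [-0.31113743  1.42197887  8.42326752] [ 0.15983672 -0.20565988 -0.254113  ]
```

```bash
python3 -m inch '[[0,[0,1,5],[0,0,0]],[0,[0,0.4,3],[0,0,0]],[100,[0,0,0],[0,0,0]],[200,[0,0,0],[0,0,0]],[255,[0,0,0],[0,0,0]]]'; python3 -m inch '[[255,[0,0,0],[0,0,0]],[255,[0,0,0],[0,0,0]],[255,[0,0,0],[0,0,0]],[255,[0,0,0],[0,0,0]]]'
```

```text
t: 5.55
position: [0.5641, 0.1502, 0.0405]
orientation: [1.0, -0.014, 0.0, -0.0]
ft_force: [-0.5, -0.6, -0.8]
gripper_width: 0.044
t: 5.95
position: [0.5642, 0.1502, 0.0406]
orientation: [1.0, -0.014, 0.0, -0.0]
ft_force: [0.2, 0.2, 2.0]
gripper_width: 0.0128
```

```bash
python3 -m inch '[[255,[0,0,-10],[0,0,0]],[255,[0,0,-25],[0,0,0]],[255,[0,0,-30],[0,0,0]],[255,[0,0,-25],[0,0,0]],[255,[0,0,-10],[0,0,0]]]'; python3 -m inch '[[255,[-4,20,0],[0,0,0]],[255,[-6,30,0],[0,0,0]],[255,[-6,32,0],[0,0,0]],[255,[-6,32,0],[0,0,0]],[255,[-6,32,0],[0,0,0]]]'; python3 -m inch '[[255,[-6,32,0],[0,0,0]],[255,[-6,32,0],[0,0,0]],[255,[-6,32,0],[0,0,0]],[255,[-5,30,0],[0,0,0]],[255,[-4,20,0],[0,0,0]]]'; python3 -m inch '[[255,[0,0,0],[0,0,-0.07]],[255,[0,0,0],[0,0,-0.07]],[255,[0,0,0],[0,0,-0.07]],[255,[0,0,0],[0,0,-0.07]],[255,[0,0,0],[0,0,0]]]';python3 -m inch '[[255,[0,0,0],[0,0,0]],[255,[0,0,0],[0,0,0]]]'
cat >> h.py <<'E'
def quad(C,m):
    m=cv2.morphologyEx(m.astype(np.uint8),cv2.MORPH_OPEN,np.ones((3,3)))>0
    P=C[m];return len(P),P.mean(0).round(4),cv2.minAreaRect((P[:,:2]*1000).astype(np.float32))
E
python3 - <<'E'
from h import *
s,R,y=tool();print(s["position"],y,s["ft_force"],s["gripper_width"],R.round(4).tolist())
for n in("wrist","side","top"):
    p=get_image(n);save(p,n[0]+"3.png");C=cloud(p)
    for l in("lid_grip","tub_rim","hook_a","cradle"):print(n,l,[(np.round(d["centre"],4),round(d["conf"],2)) for d in tip_of(p,l)[:3]])
    b=(np.hypot(C[...,0]-.502,C[...,1]+.142)<.1)&(p["range_z"]>0)
    print("plate",quad(C,b&(C[...,2]>.125)&(C[...,2]<.145)));print("rim",quad(C,b&(C[...,2]>.057)&(C[...,2]<.07)))
E
python3 -c "
import cv2,numpy as np
a=[cv2.imread('pics/%s3.png'%c) for c in 'ws'];cv2.imwrite('pics/c3.png',np.hstack([cv2.resize(a[0],(400,250)),cv2.resize(a[1][150:400,200:600],(400,250))]))"
```

```text
t: 6.45
position: [0.5652, 0.1504, 0.1431]
orientation: [1.0, -0.014, 0.002, -0.001]
ft_force: [0.4, 0.3, -2.9]
gripper_width: 0.0129
t: 6.95
position: [0.5306, 0.0036, 0.1396]
orientation: [1.0, -0.014, -0.001, 0.0]
ft_force: [0.6, -0.5, -1.7]
gripper_width: 0.0128
t: 7.45
position: [0.4991, -0.1432, 0.1396]
orientation: [1.0, -0.016, -0.001, 0.0]
ft_force: [-0.5, -0.1, -2.5]
gripper_width: 0.013
t: 7.95
position: [0.4999, -0.1403, 0.1396]
orientation: [0.992, 0.125, -0.001, -0.0]
ft_force: [-0.7, 0.3, -1.3]
gripper_width: 0.0129
t: 8.15
position: [0.5005, -0.1402, 0.1401]
orientation: [0.992, 0.125, -0.0, -0.0]
ft_force: [-0.4, -0.5, -2.0]
gripper_width: 0.013
[ 0.50050185 -0.1402017   0.14005877] 14.371375533932152 [-0.36567009 -0.53526251 -2.00311131] 0.012957509028153498 [[0.9687, 0.2482, -0.0008], [0.2482, -0.9687, 0.0002], [-0.0007, -0.0004, -1.0]]
wrist lid_grip [(array([ 0.5003, -0.1375,  0.1528]), 0.7)]
wrist tub_rim []
wrist hook_a [(array([ 0.5578, -0.1263,  0.1228]), 0.79)]
wrist cradle []
plate (19202, array([ 0.5248, -0.1337,  0.1374]), ((501.46270751953125, -139.55075
[... 587 characters left out ...]
.721722602844238))
rim (331, array([ 0.481 , -0.1639,  0.0622]), ((494.58074951171875, -164.99082946777344), (70.90718078613281, 132.09744262695312), 75.77597045898438))
top lid_grip [(array([ 0.5019, -0.1383,  0.1539]), 0.81)]
top tub_rim []
top hook_a [(array([ 0.5577, -0.1248,  0.1252]), 0.63), (array([ 0.4477, -0.1534,  0.1217]), 0.48)]
top cradle [(array([ 0.5025, -0.1401, -0.0006]), 0.95)]
plate (1068, array([ 0.5034, -0.1256,  0.1378]), ((502.9707946777344, -126.53982543945312), (79.71427917480469, 125.37860870361328), 89.84573364257812))
rim (28, array([ 0.4972, -0.1025,  0.0622]), ((492.0987548828125, -103.96166229248047), (48.632083892822266, 5.58106803894043), 14.078081130981445))
```

View pics/c3.png

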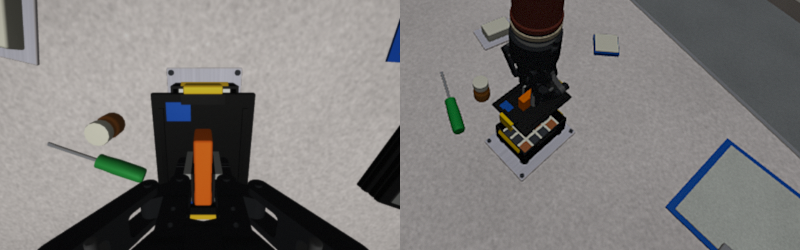

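Wrist crop (left): lid held level, orange handle at (203,165) in the crop. In the side crop the lid is above the tub. The lid needs about -0.5 mm in x and +2 mm in tool y to sit over the tub. I'll shift and descend to just above the rim.

```bash
python3 -m inch '[[255,[-0.5,2,10],[0,0,-0.002]],[255,[0,0,15],[0,0,0]],[255,[0,0,12],[0,0,0]],[255,[0,0,6],[0,0,0]],[255,[0,0,3],[0,0,0]]]'; python3 -m inch '[[255,[0,0,0],[0,0,0]],[255,[0,0,0],[0,0,0]],[255,[0,0,0],[0,0,0]]]'
python3 - <<'E'
from h import *
s,R,y=tool();print(s["position"],y,s["ft_force"])
yaw=np.radians(14.4);T=np.array([[np.cos(yaw),np.sin(yaw)],[-np.sin(yaw),np.cos(yaw)]])
print("tcp",T@s["position"][:2])
for n in("wrist","side"):
    p=get_image(n);save(p,n[0]+"4.png");C=cloud(p);Q=C[...,:2]@T.T
    b=(np.hypot(C[...,0]-.502,C[...,1]+.142)<.1)&(p["range_z"]>0)
    for nm,lo,hi in(("plate",.087,.098),("rim",.06,.066),("chips",.03,.045)):
        m=cv2.morphologyEx((b&(C[...,2]>lo)&(C[...,2]<hi)).astype(np.uint8),cv2.MORPH_OPEN,np.ones((3,3)))>0
        if m.sum()>30: print(n,nm,m.sum(),np.median(C[m][:,2]).round(4),"t,n 1%/99%",np.percentile(Q[m],[1,99],axis=0).round(4).tolist(),cv2.minAreaRect((C[m][:,:2]*1000).astype(np.float32)))
a,b=cv2.imread('pics/w4.png'),cv2.imread('pics/s4.png')
cv2.imwrite('pics/c4.png',np.hstack([cv2.resize(a[50:350,170:470],(400,400)),cv2.resize(b[220:340,270:390],(400,400))]))
E
```

```text
t: 9.4
position: [0.5004, -0.1422, 0.0933]
orientation: [0.992, 0.127, -0.001, -0.0]
ft_force: [-0.3, 0.1, -2.3]
gripper_width: 0.0132
t: 9.7
position: [0.5012, -0.1424, 0.0948]
orientation: [0.992, 0.127, 0.001, 0.0]
ft_force: [-0.2, -0.9, -2.3]
gripper_width: 0.0132
[ 0.50124576 -0.14237761  0.09483116] 14.544890845476148 [-0.17090851 -0.85060473 -2.30133287]
tcp [ 0.45009033 -0.2625593 ]
wrist plate 18258 0.0914 t,n 1%/99% [[0.3942, -0.3032], [0.5137, -0.2213]] ((502.64959716796875, -141.802490234375), (125.9780502319336, 84.28223419189453), 14.604255676269531)
wrist rim 221 0.0629 t,n 1%/99% [[0.5047, -0.2896], [0.5086, -0.2338]] ((555.8543090820312, -127.52378845214844), (3.8402812480926514, 56.09657287597656), 14.60141372680664)
wrist chips 42 0.0377 t,n 1%/99% [[0.5051, -0.3009], [0.5054, -0.2246]] ((554.7301635742188, -128.87815856933594), (0.3423328399658203, 76.88081359863281), 14.466814041137695)
side plate 1412 0.0915 t,n 1%/99% [[0.389, -0.3038], [0.5013, -0.2209]] ((497.90093994140625, -142.68405151367188), (119.62075805664062, 84.3388442993164), 14.327744483947754)
side rim 79 0.0631 t,n 1%/99% [[0.3934, -0.3038], [0.5041, -0.2222]] ((492.51702880859375, -163.2246551513672), (50.444580078125, 133.99884033203125), 68.96614074707031)
```

View pics/c4.png

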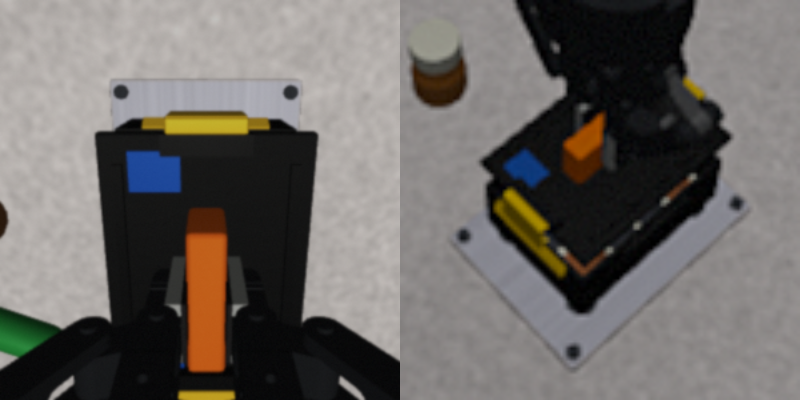

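Left crop: the hook bead sits centred on the yellow tub edge near (206,124). Right crop: the lid is square over the tub with an even margin. Next, a gentle descent.

```bash
python3 -m inch '[[255,[0,0,4],[0,0,0]],[255,[0,0,3],[0,0,0]],[255,[0,0,2],[0,0,0]],[255,[0,0,0],[0,0,0]],[255,[0,0,0],[0,0,0]]]';  python3 -m inch '[[255,[0,0,1.5],[0,0,0]],[255,[0,0,1.5],[0,0,0]],[255,[0,0,0],[0,0,0]],[255,[0,0,0],[0,0,0]]]'
```

```text
t: 10.3
position: [0.5008, -0.1423, 0.0852]
orientation: [0.992, 0.127, -0.0, -0.0]
ft_force: [0.1, 0.9, -2.2]
gripper_width: 0.0129
t: 10.7
position: [0.5008, -0.1423, 0.0823]
orientation: [0.992, 0.127, -0.0, -0.0]
ft_force: [0.3, 0.6, -2.0]
gripper_width: 0.0129
```

```bash
python3 -m inch '[[255,[0,0,1.5],[0,0,0]],[255,[0,0,1],[0,0,0]],[255,[0,0,0],[0,0,0]],[255,[0,0,0],[0,0,0]]]';  python3 -m inch '[[255,[0,0,1],[0,0,0]],[255,[0,0,0],[0,0,0]],[255,[0,0,0],[0,0,0]]]'
```

```text
t: 11.1
position: [0.5009, -0.1424, 0.08]
orientation: [0.992, 0.127, 0.0, 0.0]
ft_force: [-0.4, -0.2, 0.4]
gripper_width: 0.0129
t: 11.4
position: [0.5009, -0.1424, 0.079]
orientation: [0.992, 0.127, 0.0, 0.0]
ft_force: [-0.8, -0.6, 1.3]
gripper_width: 0.0125
```

Contact came where the hooks should meet the edge: TCP 0.080, so the handle is about 27 mm over the rim, with negligible side force. Now I press in small steps.

```bash
python3 -m inch '[[255,[0,0,1],[0,0,0]],[255,[0,0,1],[0,0,0]],[255,[0,0,1],[0,0,0]],[255,[0,0,0],[0,0,0]],[255,[0,0,0],[0,0,0]]]';  python3 -m inch '[[255,[0,0,1],[0,0,0]],[255,[0,0,1],[0,0,0]],[255,[0,0,0],[0,0,0]]]';  python3 -m inch '[[255,[0,0,1],[0,0,0]],[255,[0,0,1],[0,0,0]],[255,[0,0,0],[0,0,0]]]'
```

```text
t: 11.9
position: [0.5011, -0.1424, 0.0762]
orientation: [0.992, 0.127, 0.0, 0.0]
ft_force: [-1.2, 0.0, 5.1]
gripper_width: 0.0128
t: 12.2
position: [0.5013, -0.1424, 0.0744]
orientation: [0.992, 0.127, 0.0, 0.0]
ft_force: [-0.4, -0.2, 7.6]
gripper_width: 0.013
t: 12.5
position: [0.5014, -0.1424, 0.0728]
orientation: [0.992, 0.127, 0.001, 0.0]
ft_force: [-1.5, 0.9, 10.1]
gripper_width: 0.0127
```

```bash
python3 -m inch '[[255,[0,0,1],[0,0,0]],[255,[0,0,1],[0,0,0]],[255,[0,0,0],[0,0,0]],[255,[0,0,0],[0,0,0]]]';  python3 -m inch '[[255,[0,0,1],[0,0,0]],[255,[0,0,0],[0,0,0]],[255,[0,0,0],[0,0,0]]]'
```

```text
t: 12.9
position: [0.5015, -0.1424, 0.0711]
orientation: [0.992, 0.127, 0.001, 0.0]
ft_force: [-2.6, 1.0, 12.2]
gripper_width: 0.0129
t: 13.2
position: [0.5016, -0.1425, 0.0703]
orientation: [0.992, 0.127, 0.001, 0.0]
ft_force: [-1.1, 0.2, 12.8]
gripper_width: 0.0129
```

```bash
python3 -m inch '[[255,[0,0,1],[0,0,0]],[255,[0,0,0],[0,0,0]],[255,[0,0,0],[0,0,0]]]';  python3 -m inch '[[255,[0,0,1],[0,0,0]],[255,[0,0,0],[0,0,0]],[255,[0,0,0],[0,0,0]]]';python3 -m inch '[[255,[0,0,1],[0,0,0]],[255,[0,0,0],[0,0,0]],[255,[0,0,0],[0,0,0]]]'
```

```text
t: 13.5
position: [0.5019, -0.1424, 0.0687]
orientation: [0.992, 0.127, 0.001, 0.0]
ft_force: [-0.1, 0.4, 7.1]
gripper_width: 0.0128
t: 13.8
position: [0.5019, -0.1424, 0.0679]
orientation: [0.992, 0.127, 0.001, 0.0]
ft_force: [-1.3, 0.1, 9.7]
gripper_width: 0.0129
t: 14.1
position: [0.5019, -0.1424, 0.0671]
orientation: [0.992, 0.127, 0.001, 0.0]
ft_force: [-0.9, 0.7, 11.0]
gripper_width: 0.0132
```

The force fell about 6 N at TCP 0.0687, which is the snap, and stiffness is now the bare cradle spring. I'll press slightly more to be sure, then unload and check before letting go.

```bash
python3 -m inch '[[255,[0,0,1],[0,0,0]],[255,[0,0,1],[0,0,0]],[255,[0,0,0],[0,0,0]],[255,[0,0,0],[0,0,0]]]'; python3 -m inch '[[255,[0,0,-2],[0,0,0]],[255,[0,0,-2],[0,0,0]],[255,[0,0,-2],[0,0,0]],[255,[0,0,0],[0,0,0]],[255,[0,0,0],[0,0,0]]]'
```

```text
t: 14.5
position: [0.5019, -0.1425, 0.0655]
orientation: [0.992, 0.127, 0.001, 0.0]
ft_force: [-2.3, -0.6, 14.1]
gripper_width: 0.0129
t: 15.0
position: [0.5019, -0.1424, 0.0701]
orientation: [0.992, 0.127, 0.001, 0.0]
ft_force: [1.6, -0.3, 3.5]
gripper_width: 0.0129
```

```bash
python3 -m inch '[[255,[0,0,-1],[0,0,0]],[255,[0,0,-1],[0,0,0]],[255,[0,0,0],[0,0,0]],[255,[0,0,0],[0,0,0]]]'; python3 -m inch '[[200,[0,0,0],[0,0,0]],[100,[0,0,0],[0,0,0]],[0,[0,0,0],[0,0,0]],[0,[0,0,0],[0,0,0]],[0,[0,0,0],[0,0,0]]]';python3 -m inch '[[0,[0,0,-5],[0,0,0]],[0,[0,0,-20],[0,0,0]],[0,[0,0,-30],[0,0,0]],[0,[0,0,-30],[0,0,0]],[0,[0,0,-30],[0,0,0]]]';python3 -m inch '[[0,[-20,0,-10],[0,0,0]],[0,[0,0,0],[0,0,0]],[0,[0,0,0],[0,0,0]]]'
python3 - <<'E'
from h import *
s,R,y=tool();print(s["position"],s["ft_force"])
yaw=np.radians(14.4);T=np.array([[np.cos(yaw),np.sin(yaw)],[-np.sin(yaw),np.cos(yaw)]])
for n in("wrist","side"):
    p=get_image(n);save(p,n[0]+"5.png");C=cloud(p);Q=C[...,:2]@T.T
    for l in("lid_grip","tub_rim","hook_a"):print(n,l,[(np.round(d["centre"],4),round(d["conf"],2)) for d in tip_of(p,l)[:2]])
    b=(np.hypot(C[...,0]-.502,C[...,1]+.142)<.075)&(p["range_z"]>0)
    m=b&(C[...,2]>.058)&(C[...,2]<.08);P=C[m]
    A=np.c_[P[:,:2]-[.502,-.142],np.ones(len(P))];c=np.linalg.lstsq(A,P[:,2],rcond=None)[0]
    print("plate",len(P),np.median(P[:,2]),"slope,z",c,cv2.minAreaRect((P[:,:2]*1000).astype(np.float32)))
    h=C[b&(C[...,2]>.085)&(C[...,2]<.105)];print("handle top",np.median(h[:,2]),h.mean(0))
a,b=cv2.imread('pics/w5.png'),cv2.imread('pics/s5.png')
cv2.imwrite('pics/c5.png',np.hstack([cv2.resize(a[50:350,170:470],(400,400)),cv2.resize(b[220:340,270:390],(400,400))]))
E
```

```text
t: 15.4
position: [0.5016, -0.1425, 0.0718]
orientation: [0.992, 0.127, 0.001, 0.0]
ft_force: [3.7, -1.4, 1.4]
gripper_width: 0.0127
t: 15.9
position: [0.5004, -0.1422, 0.0717]
orientation: [0.992, 0.127, -0.0, -0.0]
ft_force: [0.2, 0.3, -0.3]
gripper_width: 0.0751
t: 16.4
position: [0.5005, -0.1422, 0.1883]
orientation: [0.992, 0.127, -0.0, -0.0]
ft_force: [1.0, -0.1, 0.6]
gripper_width: 0.085
t: 16.7
position: [0.4813, -0.1474, 0.1969]
orientation: [0.992, 0.126, 0.0, 0.0]
ft_force: [-0.3, -0.2, -0.0]
gripper_width: 0.0856
[ 0.48133073 -0.14738249  0.19694798] [-0.31140637 -0.15989156 -0.01866349]
wrist lid_grip [(array([ 0.5049, -0.1427,  0.085 ]), 0.57)]
wrist tub_rim []
wrist hook_a [(array([ 0.5574, -0.1303,  0.0586]), 0.63), (array([ 0.4479, -0.1574,  0.0544]), 0.61)]
plate 10219 0.06842371752811345 slope,z [ 0.00040366 -0.00209618  0.06899097] ((501.88262939453125, -141.3771514892578), (125.78723907470703, 85.72561645507812), 14.550551414489746)
handle top 0.09600166316623203 [ 0.50394859 -0.14168476  0.09587232]
side lid_grip [(array([ 0.5023, -0.1395,  0.0786]), 0.89), (array([ 0.4995, -0.1445,  0.0046]), 0.45)]
side tub_rim [(array([ 0.7859, -0.0161, -0.0023]), 0.7)]
side hook_a [(array([ 0.5608, -0.1283,  0.0576]), 0.44), (array([ 0.4435, -0.1541,  0.058 ]), 0.4)]
plate 2241 0.06862774910279747 slope,z [0.00119679 0.01212583 0.06897207] ((501.44354248046875, -141.84793090820312), (127.12408447265625, 85.13356018066406), 14.54186725616455)
handle top 0.09570329968412083 [ 0.49967945 -0.14418092  0.0946456 ]
```

View pics/c5.png

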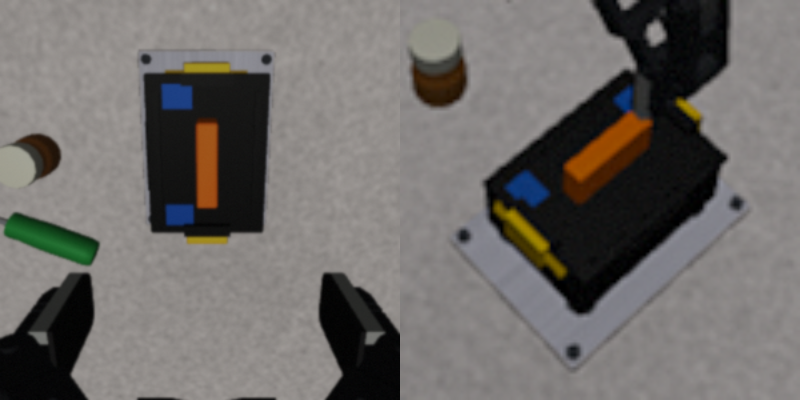

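Both crops show the lid flat on the tub with the clips over the edge. Plate top is 0.0685, which matches rim 0.063 + 5 mm, and the handle centre is about 19 mm above the rim and level. Handing in.

```bash
python3 -c "
from workcell import *
print(job_done())"
```

```text
the job is handed in; nothing more can be done
None
```

The chip carrier is closed and the job is handed in; by my last checks both clips are snapped. I took the lid by its handle and set it into the tub with the hooks resting on the yellow edges, meeting almost no side force. I then pressed it down in roughly 1 mm steps. The push reached about 15 N, then fell by about 6 N at the snap. I pressed once more to about 16 N to be sure, then unloaded, released and backed away.

**Last checks after release:**
- **Seating:** the plate top is at 0.0685 m, against a rim at 0.063 m plus the 5 mm plate. The handle centre is about 19 mm above the rim, which is the home height.
- **Level and centred:** tilt is 0.002 rad by the wrist camera and 0.012 rad by the side camera. The lid is centred to within about 1 mm.
- **Cradle and robot:** the lid height shows the cradle has sprung back up. The force reading was near zero with the robot clear of everything.

**Readings that were off:**
- **Hooks:** the hook detections put them only about 4 to 9 mm below the rim. Those readings are good to about 4 mm, so I relied on the plate height and the force drop instead.
- **Side camera:** its `tub_rim` guess in the last look was clearly wrong, landing on the chip case, so I ignored it.
- **Bystanders:** I did not measure them again at the end. The arm and lid stayed clear of them, and the vial and driver looked untouched in the last picture.

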